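# Lock the coarse stage onto the plaster sieve

### The job

The loose coarse stage of the plaster sieve was left lying on its side: stand it upright on the bench, neck up, and let go of it, so that you can take it again squarely from above. Then set it on the sieve with its red marks over the white marks of the sieve, so that it drops fully down over the neck, and turn it clockwise (seen from above) a quarter turn to the stop, where its red marks line up with those of the sieve. Leave it locked there, and leave the bowl, the large plaster rosette and the blue-handled brush where they are.

Things in the scene. Friction and masses are not known exactly. Their poses are not given: they have to be found in the camera images.
- sieve_stage: loose coarse stage, 160 g: grey octagonal collar, 60 mm over flats, with an aluminium band; 36 mm from underside to shoulder, 52 mm with its neck. Origin: centre of the underside; z: its axis, underside to neck. Flats face x, y and the diagonals; red marks on the +x and -x flats, white on +y and -y by the shoulder. At the start it lies on its -y flat, z level, origin 30 mm up; it does not roll
- stage_grip (a point): on the stage's axis 26 mm above its underside, axes as the stage: a height to grip across two parallel flats (60 mm apart, each 25 mm wide, all eight alike); fingertips below the underside would clamp the tower too. If let go leaning less than about 45 degrees from upright, with its lower rim on the bench, the stage settles onto its underside
- stage_neck (a point): centre of the stage's own shoulder, 36 mm above its underside; the neck above it (16 mm high, 38 mm across, lugs 49 mm across) is like the tower's. The underside is an open skirt: bore 52 mm, 18 mm deep, with two inward tabs, 5 mm high, 64 degrees wide, centred under the red marks (+x, -x), 41 mm clear between them
- sieve_base: fixed part of the sieve: plywood board 124 x 124 x 12 mm on the bench, carrying the receiver and the fine stage already locked on it, an octagonal grey tower 60 mm over flats, 84 mm above the bench to its top shoulder, with an aluminium bayonet neck on top. Origin: centre of the board's underside; z up; red marks face +x and -x, white marks +y and -y
- seat (a point): centre of the tower's top shoulder, 84 mm above the bench, axes as sieve_base: the stage's underside rests here. The stage drops on only with its x axis along the seat's y axis (15 degrees either way; half a turn alike), 1.5 mm play all round. A clockwise quarter turn seen from above then brings the tabs under the lugs to fixed stops, stage x along seat x; the other way is blocked after 15 degrees
- neck_top (a point): centre of the tower neck's mouth, 16 mm above the seat. The neck is 38 mm across, its uppermost 4 mm tapered to 31 mm to guide the stage on; its two lugs (at +x and -x, 49 mm across, 72 degrees wide) lie 8 to 12 mm above the shoulder
- bowl: green rubber plaster bowl, 138 mm wide, 78 mm high, loose bystander; origin at the centre of its underside
- casting: the largest white plaster rosette, 100 mm wide, 19 mm high, loose bystander; origin at the centre of its underside
- brush: flat paint brush with a blue handle, 219 mm long along its y axis, 15 mm thick, loose bystander; origin at the middle of its underside

How it is judged:
By the outcome, as a careful person would: the job done as asked, in the order asked, and still so for the second after the job is handed in, with the robot touching nothing.
It also fails if it takes over 58 s, if anything falls off the work surface, if the arm or the gripper's body presses on something with over 40 N, if the wrist force passes 120 N, or if a joint passes its speed limit or range.

### The arm

A 7-joint arm with a two-finger parallel gripper is mounted at the origin on a cart in front of the work surface, level with it; the furniture and walls round the work are solid. World frame = base frame: x ahead of the robot, y to its left, z up, the work surface at z = 0. Lengths are in m, angles in rad, forces in N, time in s.
With the tool pointing down it reaches from about 0.4 to 0.85 m from the base axis. Payload 4.5 kg.
Tool frame: the origin (TCP) lies on the centre line of the jaws, within the pads' length; the fingertips stand 14 mm ahead of it and the grasp point (between the pads) lies 5 mm behind it; z points along the fingers, y is the line along which they close (so a half turn about z gives the same grasp; the last joint's range is limited). The gripper opens to 88 mm and grips with 3 to 60 N. Pads are 18 mm wide; open, the fingers measure 123 mm over their backs; the gripper's body (75 mm by 187 mm) begins 45 mm behind the grasp point.
Start: joints at [1.346, 0.689, -0.195, 1.565, 0.157, 0.902, -0.215], TCP at [0.16, -0.604, 0.253] pointing down, gripper open.
Joint ranges: [-3.01, 3.01], [-0.46, 2.08], [-1.47, 1.51], [0.13, 2.56], [-1, 4.14], [0.04, 2.09], [-2.66, 2.66]. Speed limits (rad/s): [2.57, 2.57, 3.14, 3.14, 3.14, 3.14, 3.14].

### API

Orientations are given as a rotation vector (axis times angle).
In Python, from plant import ctrl gives the robot as it stands.
- The arm moves only by the shell command python3 jog.py 'ROWS' [OPENING]. ROWS is a JSON list of rows, 1 to 10 of them, each of 6 numbers: dx, dy, dz in m, then a rotation vector rx, ry, rz in rad; each row is the pose to reach, as a shift and turn from the pose commanded when the command began, along the tool's axes at that moment; what a row does not reach only later rows make up. A row lasts 1/10 s, in which the tool goes at most 0.05 m and 0.15 rad, less where a joint would pass 70% of its speed; a pose out of reach is approached as far as the arm can. OPENING is the finger opening in m, set as the command begins (- or left out keeps the last). The fingers move at their own pace and stop on an object; the grip force is fixed at half the most. Time passes only in rows, so rows that do not move let the fingers close. It prints the time, the measured TCP pose, the force, the opening and the grip force at its end.
- ctrl.observe(): the state, without advancing time (a new reading comes with each control period).
- ctrl.grab_frame(name): name is "scene" or "top"; returns the picture (384x512x3 uint8, red, green, blue); there is no depth.
- ctrl.calibration(name): a dict with "mtx" (3x3 intrinsics, pixels), "R" (3x3) and "t" (3): a world point X has camera coordinates R X + t. Camera axes: x right, y down, z forward; pixel columns grow to the right and rows downward; lengths in m; the calibration is good to about 2 mm. A picture is of the moment at which its call begins. calibration takes no time and is no camera call.
- ctrl.close_job(): hands the job in; it is judged then, once.
The state is a dict: "time_s": time; "joints": joint angles; "qvel": joint speeds; "joint_efforts": joint torques, N m; "ee_pos": TCP position; "eef_rot": TCP orientation; "contact_force": force on the tool from outside, world axes, zero at the start; "wrist_torque": the same for the moment, N m; "finger_gap": finger opening in m; "grip_force": force on a finger pad.
Only numpy, scipy, OpenCV 4.12 (cv2) and the standard library are available. Lean on these libraries where they do the work, as an engineer would, in place of code of your own. Each camera call takes 0.05 s, during which the arm holds its last target. There are 200 camera calls.

## Working session

There is one attempt and no reset: what is moved stays moved. The work goes in short steps, Python scripts to look and compute and a shell command to move; the robot and the scene stay as the last step left them, time stands still between calls to the robot, and variables do not carry over. Pictures are saved under pics/ and viewed, at most 10 in all, crops included, and the job is handed in when it is done.

```bash
ls; mkdir -p pics
python3 - <<'E'
from plant import ctrl
import cv2
for n in("scene","top"):
    f=ctrl.grab_frame(n); cv2.imwrite(f"pics/{n}0.png",f[:,:,::-1])
    c=ctrl.calibration(n); print(n,c["mtx"].round(1).tolist(),c["R"].round(3).tolist(),c["t"].round(3).tolist())
s=ctrl.observe(); print({k:s[k] for k in("time_s","ee_pos","eef_rot","finger_gap")})
E
```

```text
jog.py
pics
plant.py
scene [[349.6, 0.0, 259.7], [0.0, 349.6, 187.0], [0.0, 0.0, 1.0]] [[-0.867, -0.498, 0.013], [-0.321, 0.539, -0.778], [0.38, -0.679, -0.628]] [0.418, 0.349, 0.784]
top [[428.8, 0.0, 258.3], [0.0, 428.8, 186.8], [0.0, 0.0, 1.0]] [[-0.016, -1.0, 0.004], [-0.997, 0.015, -0.077], [0.077, -0.006, -0.997]] [-0.143, 0.58, 1.376]
{'time_s': 0.1, 'ee_pos': array([ 0.15978323, -0.60369241,  0.25201827]), 'eef_rot': array([-3.11377342e+00, -4.05354447e-01,  4.74720449e-04]), 'finger_gap': 0.08809862206947362}
```

View pics/scene0.png

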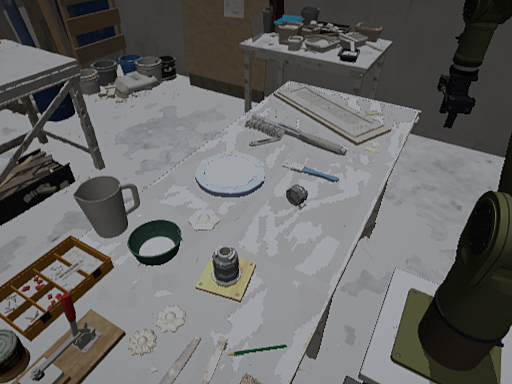

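View pics/top0.png

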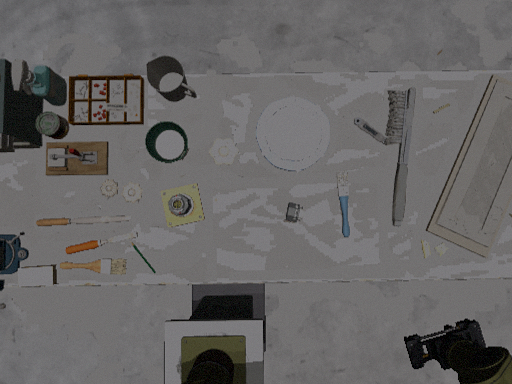

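Run:
```python
import cv2
a=cv2.imread("pics/top0.png"); print(a.shape)
```

```text
(384, 512, 3)
```
Top: tower at (183,204), stage at (293,212), brush at (344,205), board rotated. Rosette at (222,150), bowl (167,141).

The top view shows the sieve board at about (183,204), the lying stage at (293,212), the brush at (344,205), the bowl at (167,141) and the rosette at (222,150). In the scene view the tower is at (226,265) and the stage at (297,195). Next I'll zoom in on the stage and tower.

Run:
```python
import cv2,numpy as np
s=cv2.imread("pics/scene0.png");t=cv2.imread("pics/top0.png")
def c(im,u,v,h): return cv2.convertScaleAbs(cv2.resize(im[v-h:v+h,u-h:u+h],(400,300 if 0 else 400),interpolation=cv2.INTER_CUBIC),alpha=1.6)
A=np.hstack([c(s,297,195,20),c(t,293,212,20)]);B=np.hstack([c(s,226,270,40),c(t,183,204,25)])
cv2.imwrite("pics/cA.png",A);cv2.imwrite("pics/cB.png",B)
```

View pics/cA.png

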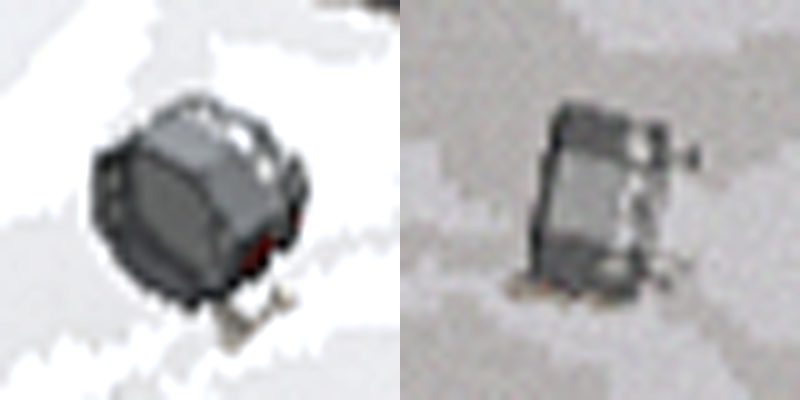

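View pics/cB.png

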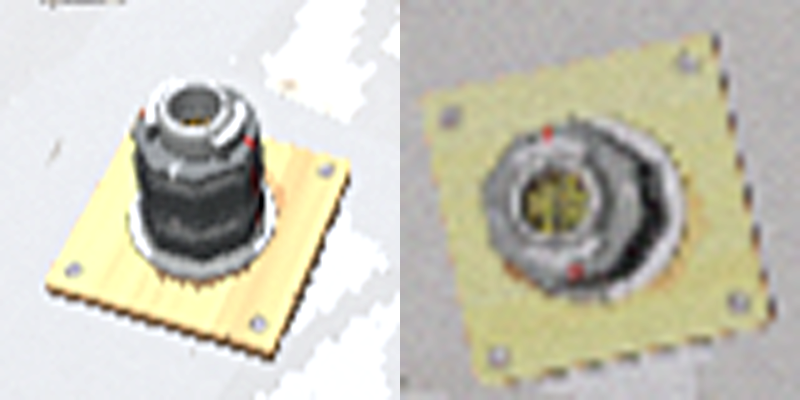

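The stage lies with its open underside toward image left (+y), its neck toward image right (−y, slightly −x) and a red mark facing −x. On the tower, the red marks are at about (547,132) and (575,272) in the right-hand crop. Now I'll take measurements.

```bash
cat > h.py <<'E'
import cv2,numpy as np
from plant import ctrl
C={n:ctrl.calibration(n) for n in("scene","top")}
def ray(n,p):
    c=C[n];R=np.array(c["R"]);d=R.T@np.linalg.inv(c["mtx"])@np.array([p[0],p[1],1.]);return -R.T@np.array(c["t"]),d/np.linalg.norm(d)
def onz(n,p,z):
    o,d=ray(n,p);return o+d*(z-o[2])/d[2]
def tri(ps,pt):
    A=np.zeros((3,3));b=np.zeros(3)
    rs=[ray("scene",ps),ray("top",pt)]
    for o,d in rs:
        M=np.eye(3)-np.outer(d,d);A+=M;b+=M@o
    X=np.linalg.solve(A,b);return X,[np.linalg.norm((np.eye(3)-np.outer(d,d))@(X-o))*1e3 for o,d in rs][0]
def proj(n,X):
    c=C[n];x=np.array(c["mtx"])@(np.array(c["R"])@np.array(X)+c["t"]);return x[:2]/x[2]
def blobs(m,off,amin=3):
    n,l,s,c=cv2.connectedComponentsWithStats(m.astype(np.uint8));return [(c[i]+off,s[i,4]) for i in range(1,n) if s[i,4]>=amin]
E
python3 - <<'E'
from h import *
np.set_printoptions(precision=4,suppress=True)
I={n:cv2.imread(f"pics/{n}0.png") for n in C}
for n,(u,v,h) in {"scene":(226,270,42),"top":(183,204,26)}.items():
    im=I[n][v-h:v+h,u-h:u+h];o=np.array([u-h,v-h]);hsv=cv2.cvtColor(im,cv2.COLOR_BGR2HSV)
    y=((hsv[...,0]>15)&(hsv[...,0]<38)&(hsv[...,1]>55)).astype(np.uint8)
    y=cv2.morphologyEx(y,cv2.MORPH_OPEN,np.ones((2,2)))
    k,_=cv2.findContours(y,cv2.RETR_EXTERNAL,cv2.CHAIN_APPROX_NONE);k=max(k,key=cv2.contourArea)
    hull=cv2.convexHull(k)
    r=cv2.approxPolyDP(hull,4,True).reshape(-1,2)+o
    print(n,"poly",r.tolist())
    if n=="top":
        # rays onto z=.012 of hull pts, min area rect
        P=np.array([onz(n,p,.012)[:2] for p in (hull.reshape(-1,2)+o)],np.float32);print("rect",cv2.minAreaRect((P*1000)))
    else: print("corners z12",[onz(n,p,.012)[:2] for p in r])
    red=((hsv[...,0]<8)|(hsv[...,0]>172))&(hsv[...,1]>90)
    print("red",[(c.round(2),a) for c,a in blobs(red,o,1)])
# hand-picked from crops (scene crop B: 5x, off 186,230; top crop B: 8x, off 158,179)
S=lambda x,y:(186+x/5-.5,230+y/5-.5);T=lambda x,y:(158+(x-400)/8-.5,179+y/8-.5)
print("mouth",tri(S(193,103),T(556,202)))
print("red -x",tri(S(250,142),T(575,272)));print("red +x",tri(S(141,113),T(547,132)))
for n,(u,v,h) in {"scene":(297,195,16),"top":(293,212,14)}.items():
    im=I[n][v-h:v+h,u-h:u+h];o=np.array([u-h,v-h]);g=cv2.cvtColor(im,cv2.COLOR_BGR2GRAY)
    print(n,np.percentile(g,[5,20,50,80]))
    m=(g<(105 if n=="top" else 140)).astype(np.uint8)
    k,_=cv2.findContours(m,cv2.RETR_EXTERNAL,cv2.CHAIN_APPROX_NONE);k=max(k,key=cv2.contourArea)
    print("rect",cv2.minAreaRect(k+o.astype(np.int32)),cv2.contourArea(k))
# stage from crops (10x; offs scene 277,175, top 273,192)
S=lambda x,y:(277+x/10-.5,175+y/10-.5);T=lambda x,y:(273+(x-400)/10-.5,192+y/10-.5)
print("top flat, underside edge: +x end",tri(S(135,148),T(557,148)),"-x end",tri(S(208,200),T(548,238)))
print("underside centre scene z30",onz("scene",S(165,208),.03))
for a in [(557,148),(548,238)]: print("z60",onz("top",T(*a),.06))
for a in [(560,105),(537,285)]: print("z42 (side corners)",onz("top",T(*a),.0424))
for a in [(665,125),(635,297)]: print("shoulder z42",onz("top",T(*a),.0424))
E
```

```text
scene poly [[212, 258], [256, 263], [241, 301], [196, 287]]
corners z12 [array([0.5869, 0.0766]), array([0.4755, 0.0308]), array([0.4486, 0.1488]), array([0.5669, 0.172 ])]
red [(array([235.2, 257.8]), np.int32(5)), (array([236.4, 265.9]), np.int32(10)), (array([237., 273.]), np.int32(3))]
top poly [[199, 191], [204, 220], [169, 227], [162, 195]]
rect ((513.9873657226562, 94.91411590576172), (110.5306396484375, 122.7999038696289), 11.198408126831055)
red [(array([176., 195.]), np.int32(1)), (array([187., 210.]), np.int32(1)), (array([179.5, 212.5]), np.int32(4))]
mouth (array([0.5245, 0.0994, 0.1032]), np.float64(1.3449015546507346))
red -x (array([0.4969, 0.0945, 0.0862]), np.float64(0.02478933363119721))
red +x (array([0.5524, 0.106 , 0.086 ]), np.float64(1.2276162501928138))
scene [ 39.   65.  146.5 164. ]
rect ((297.5000305175781, 196.00001525878906), (24.748737335205078, 20.50609588623047), 45.0) 365.5
top [ 53.15  85.   109.   117.  ]
rect ((293.81134033203125, 213.16038513183594), (17.0327091217041, 20.46672248840332), 15.945395469665527) 235.0
top flat, underside edge: +x end (array([ 0.512 , -0.245 ,  0.0579]), np.float64(0.2832076673151895)) -x end (array([ 0.484 , -0.242 ,  0.0505]), np.float64(0.6677705100285346))
underside centre scene z30 [ 0.5038 -0.254   0.03  ]
z60 [ 0.5116 -0.245   0.06  ]
z60 [ 0.4833 -0.2415  0.06  ]
z42 (side corners) [ 0.5259 -0.2475  0.0424]
z42 (side corners) [ 0.4685 -0.239   0.0424]
shoulder z42 [ 0.519  -0.2811  0.0424]
shoulder z42 [ 0.4642 -0.2703  0.0424]
```

```bash
cat >> h.py <<'E'
from scipy.spatial.transform import Rotation as Ro
np.set_printoptions(precision=4,suppress=True)
def tool(yaw_y,tilt=0):
    "tool down, y axis at yaw_y deg, then tilted about tool y by tilt deg"
    a=np.radians(yaw_y);y=np.array([np.cos(a),np.sin(a),0]);z=np.array([0,0,-1.]);x=np.cross(y,z)
    return Ro.from_matrix(np.c_[x,y,z])*Ro.from_euler('y',tilt,degrees=True)
def rel(G,R,grasp=True):
    "row to bring the grasp point to G with orientation R"
    s=ctrl.observe();R0=Ro.from_rotvec(s["eef_rot"])
    p=np.array(G)+(R.apply([0,0,.005]) if grasp else 0)
    d=R0.inv().apply(p-s["ee_pos"]);w=(R0.inv()*R).as_rotvec()
    print("row",np.r_[d,w],"rows>=",max(np.linalg.norm(d)/.05,np.linalg.norm(w)/.15))
E
python3 - <<'E'
from h import *
R=tool(-9.5,20);G=np.array([.493,-.268,.03])
rel(G-R.apply([0,0,.12]),R)
E
```

```text
row [ 0.3919 -0.2032  0.1142  0.1985  0.309  -1.1341] rows>= 9.11885989592058
```

```bash
python3 jog.py '[[0.392,-0.203,0.114,0.1985,0.309,-1.134],[0.392,-0.203,0.114,0.1985,0.309,-1.134],[0.392,-0.203,0.114,0.1985,0.309,-1.134],[0.392,-0.203,0.114,0.1985,0.309,-1.134],[0.392,-0.203,0.114,0.1985,0.309,-1.134],[0.392,-0.203,0.114,0.1985,0.309,-1.134],[0.392,-0.203,0.114,0.1985,0.309,-1.134],[0.392,-0.203,0.114,0.1985,0.309,-1.134],[0.392,-0.203,0.114,0.1985,0.309,-1.134],[0.392,-0.203,0.114,0.1985,0.309,-1.134]]' 0.088
python3 - <<'E'
from h import *
print(ctrl.observe()["joints"])
R=tool(-9.5,20);G=np.array([.493,-.268,.03])
rel(G-R.apply([0,0,.12]),R); rel(G,R)
E
```

```text
time_s: 1.1
ee_pos: [0.4912, -0.3003, 0.1381]
eef_rot: [-2.195, -1.875, -0.395]
contact_force: [-0.4, 1.0, 0.4]
finger_gap: 0.0882
grip_force: 0.0
[ 0.9735  0.9305 -0.6336  1.6572  0.2278  0.8091  0.2   ]
row [-0.0068 -0.0037 -0.0024 -0.0008 -0.0055  0.0091] rows>= 0.1610747978138928
row [-0.0074 -0.0036  0.1176 -0.0008 -0.0055  0.0091] rows>= 2.3569664164369764
```

```bash
python3 jog.py '[[0,0,0.03,0,0,0],[0,0,0.06,0,0,0],[0,0,0.06,0,0,0],[0,0,0.06,0,0,0]]'
python3 - <<'E'
from h import *
R=tool(-9.5,20);G=np.array([.493,-.268,.03])
rel(G,R)
s=cv2.resize(ctrl.grab_frame("scene")[145:245,230:370,::-1],(560,400));t=cv2.resize(ctrl.grab_frame("top")[170:250,260:340,::-1],(400,400))
cv2.imwrite("pics/p1.png",cv2.convertScaleAbs(cv2.resize(np.hstack([s,t]),(800,333)),alpha=1.4))
E
```

```text
time_s: 1.5
ee_pos: [0.49, -0.2879, 0.0824]
eef_rot: [-2.208, -1.868, -0.387]
contact_force: [0.0, -0.8, 0.4]
finger_gap: 0.0877
grip_force: 0.0
row [ 0.0011 -0.0003  0.0611 -0.      0.0014 -0.0006] rows>= 1.2228391361035291
```

View pics/p1.png

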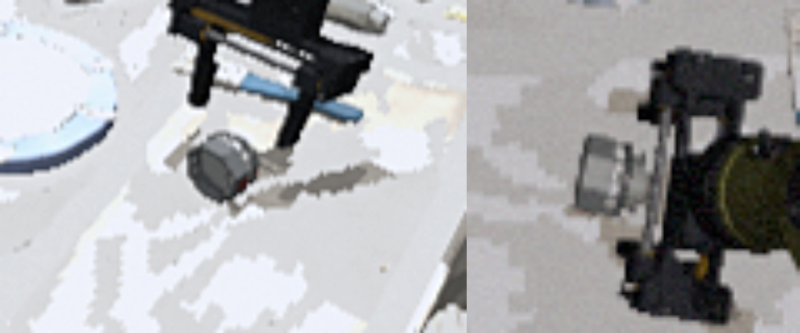

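The fingers straddle the stage (scene view: the fingers are at (200,85) and (290,130) and the stage is at (222,165)), and the yaw matches its flats. I'll descend and grip.

```bash
python3 jog.py '[[0,0,0.035,0,0,0],[0.001,0,0.061,0,0,0],[0.001,0,0.061,0,0,0],[0.001,0,0.061,0,0,0]]'
python3 jog.py '[[0,0,0,0,0,0],[0,0,0,0,0,0],[0,0,0,0,0,0],[0,0,0,0,0,0],[0,0,0,0,0,0],[0,0,0,0,0,0]]' 0.05
python3 - <<'E'
from h import *
s=ctrl.observe();R=Ro.from_rotvec(s["eef_rot"]);print(s["ee_pos"]-R.apply([0,0,.005]))
rel(np.array([.493,-.27,.11]),tool(-9.5,20))
E
```

```text
time_s: 2.0
ee_pos: [0.4946, -0.2671, 0.0264]
eef_rot: [-2.209, -1.869, -0.389]
contact_force: [0.7, 0.1, 1.3]
finger_gap: 0.0879
grip_force: 0.0
time_s: 2.6
ee_pos: [0.4946, -0.2667, 0.026]
eef_rot: [-2.209, -1.869, -0.389]
contact_force: [0.1, -2.2, 5.3]
finger_gap: 0.0598
grip_force: 29.8
[ 0.4943 -0.2684  0.0307]
row [ 0.0252 -0.0009 -0.0752  0.0023  0.0022  0.0001] rows>= 1.5868614379597914
```

```bash
python3 jog.py '[[0.015,0,-0.042,0,0,0],[0.027,0,-0.075,0,0,0],[0.027,0,-0.075,0,0,0]]'
python3 jog.py '[[0,0,0,0,-0.15,0],[0,0,0,0,-0.3,0],[0,0,0,0,-0.45,0],[0,0,0,0,-0.6,0],[0,0,0,0,-0.75,0],[0,0,0,0,-0.9,0],[0,0,0,0,-1.05,0],[0,0,0,0,-1.2,0],[0,0,0,0,-1.35,0],[0,0,0,0,-1.43,0]]'
python3 jog.py '[[0,0,0,0,0,0],[0,0,0,0,0,0]]'
python3 - <<'E'
from h import *
s=ctrl.observe();R=Ro.from_rotvec(s["eef_rot"]);print(s["joints"],s["ee_pos"]-R.apply([0,0,.005]))
print((tool(-9.5,0).inv()*R).as_euler('yxz',degrees=True))
cv2.imwrite("pics/p2.png",cv2.convertScaleAbs(cv2.resize(ctrl.grab_frame("scene")[60:260,180:447,::-1],(800,600)),alpha=1.3))
E
```

```text
time_s: 2.9
ee_pos: [0.4964, -0.2668, 0.1088]
eef_rot: [-2.211, -1.874, -0.393]
contact_force: [1.6, -0.6, -2.2]
finger_gap: 0.0598
grip_force: 29.8
time_s: 3.9
ee_pos: [0.4952, -0.2634, 0.1028]
eef_rot: [1.7, 1.449, -1.027]
contact_force: [0.3, -0.8, -2.5]
finger_gap: 0.0597
grip_force: 29.8
time_s: 4.1
ee_pos: [0.4936, -0.2662, 0.1042]
eef_rot: [1.708, 1.449, -1.027]
contact_force: [-1.0, -0.7, -0.8]
finger_gap: 0.0596
grip_force: 29.8
[-0.5057  1.3097  0.7501  1.9581  0.7114  0.4647 -0.9933] [ 0.4943 -0.2618  0.1066]
[-61.9599   0.083   -0.0412]
```

View pics/p2.png

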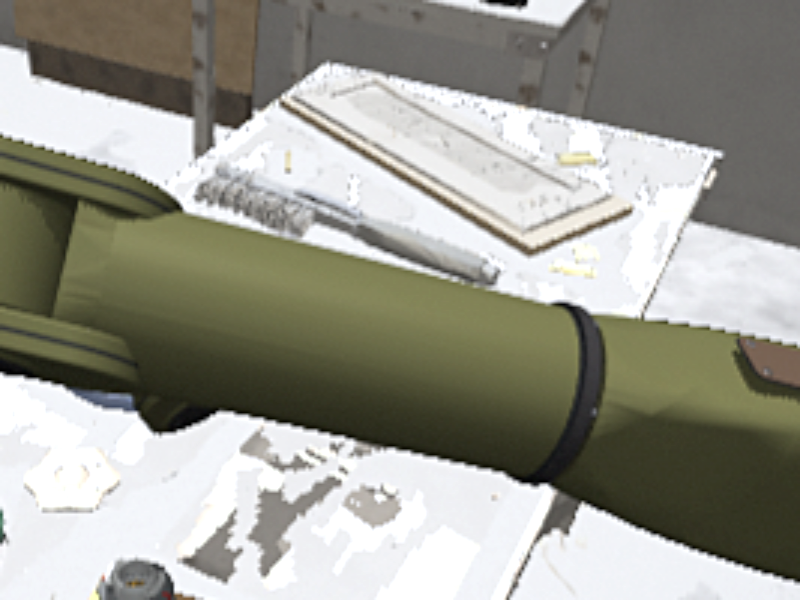

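The arm's forearm blocks the scene view of the stage, and the elbow and links look clear of the bench. I'll lower in steps and watch the force.

Run:
```python
from h import *
s=ctrl.observe();R=Ro.from_rotvec(s["eef_rot"]);print(R.inv().apply([0,0,-.07]))
```

```text
[ 0.0618 -0.0001  0.0329]
```

```bash
python3 jog.py '[[0.022,0,0.012,0,0,0],[0.044,0,0.0235,0,0,0],[0.0618,0,0.0329,0,0,0],[0.0618,0,0.0329,0,0,0],[0.0618,0,0.0329,0,0,0]]'
python3 jog.py '[[0.0018,0,0.0009,0,0,0],[0.0035,0,0.0019,0,0,0],[0.0035,0,0.0019,0,0,0]]'
python3 - <<'E'
from h import *
s=ctrl.observe();R=Ro.from_rotvec(s["eef_rot"]);print(s["ee_pos"]-R.apply([0,0,.005]))
E
```

```text
time_s: 4.65
ee_pos: [0.4938, -0.2677, 0.0371]
eef_rot: [1.712, 1.442, -1.026]
contact_force: [-0.5, -0.7, -1.4]
finger_gap: 0.0596
grip_force: 29.8
time_s: 4.95
ee_pos: [0.4942, -0.2663, 0.0315]
eef_rot: [1.71, 1.445, -1.025]
contact_force: [-1.1, 0.4, -2.3]
finger_gap: 0.0598
grip_force: 29.8
[ 0.4949 -0.262   0.0338]
```

```bash
python3 jog.py '[[0.0018,0,0.0009,0,0,0],[0.0035,0,0.0019,0,0,0],[0.0035,0,0.0019,0,0,0]]'
python3 - <<'E'
from h import *
s=ctrl.observe();R=Ro.from_rotvec(s["eef_rot"]);print(s["ee_pos"]-R.apply([0,0,.005]))
E
```

```text
time_s: 5.25
ee_pos: [0.4941, -0.2664, 0.0273]
eef_rot: [1.708, 1.445, -1.027]
contact_force: [0.8, 0.8, -0.0]
finger_gap: 0.0598
grip_force: 29.8
[ 0.4948 -0.2621  0.0297]
```

```bash
python3 jog.py '[[0.0014,0,0.0007,0,0,0],[0.0014,0,0.0007,0,0,0]]'
python3 jog.py '[[0,0,0,0,0,0],[0,0,0,0,0,0],[0,0,0,0,0,0],[0,0,0,0,0,0],[0,0,0,0,0,0]]' 0.088
python3 jog.py '[[0,0,-0.03,0,0,0],[0,0,-0.07,0,0,0],[0,0,-0.12,0,0,0],[0,0,-0.14,0,0,0],[0,0,-0.14,0,0,0]]'
python3 - <<'E'
from h import *
rel(np.array([.48,-.23,.25]),tool(-9.5,0))
E
```

```text
time_s: 5.45
ee_pos: [0.494, -0.2668, 0.027]
eef_rot: [1.707, 1.443, -1.028]
contact_force: [0.1, 3.1, 4.9]
finger_gap: 0.0595
grip_force: 29.8
time_s: 5.95
ee_pos: [0.4939, -0.2664, 0.0254]
eef_rot: [1.709, 1.446, -1.027]
contact_force: [0.1, -0.4, 0.1]
finger_gap: 0.0878
grip_force: 0.0
time_s: 6.45
ee_pos: [0.5166, -0.1412, 0.0913]
eef_rot: [1.708, 1.45, -1.018]
contact_force: [-0.3, -0.1, -0.1]
finger_gap: 0.0879
grip_force: 0.0
row [-0.1797 -0.0213  0.0096  0.0055  1.078   0.0023] rows>= 7.186520124330324
```

```bash
python3 jog.py '[[-0.18,-0.021,0.01,0,1.078,0],[-0.18,-0.021,0.01,0,1.078,0],[-0.18,-0.021,0.01,0,1.078,0],[-0.18,-0.021,0.01,0,1.078,0],[-0.18,-0.021,0.01,0,1.078,0],[-0.18,-0.021,0.01,0,1.078,0],[-0.18,-0.021,0.01,0,1.078,0],[-0.18,-0.021,0.01,0,1.078,0]]'
python3 - <<'E'
from h import *
rel(np.array([.44,-.45,.26]),tool(-9.5,0))
E
```

```text
time_s: 7.25
ee_pos: [0.4738, -0.2415, 0.2452]
eef_rot: [2.413, 2.008, -0.004]
contact_force: [-0.1, -0.7, -0.9]
finger_gap: 0.0883
grip_force: 0.0
row [-0.2112  0.0046 -0.009   0.0002  0.0037 -0.0166] rows>= 4.229657652001196
```

```bash
python3 jog.py '[[-0.05,0,0,0,0,0],[-0.1,0,0,0,0,0],[-0.15,0,0,0,0,0],[-0.21,0,0,0,0,0],[-0.21,0,0,0,0,0]]'
python3 - <<'E'
from h import *
s=ctrl.grab_frame("scene")[:,:,::-1];t=ctrl.grab_frame("top")[:,:,::-1]
cv2.imwrite("pics/s2.png",s);cv2.imwrite("pics/t2.png",t)
u,v=proj("scene",[.5,-.26,.03]).astype(int);a,b=proj("top",[.5,-.26,.03]).astype(int);print(u,v,a,b)
k=lambda im,u,v:cv2.resize(im[v-20:v+20,u-20:u+20],(400,400),interpolation=cv2.INTER_CUBIC)
cv2.imwrite("pics/c2.png",cv2.convertScaleAbs(np.hstack([k(s,u,v),k(t,a,b)]),alpha=1.6))
print(ctrl.observe()["joints"])
E
```

```text
time_s: 7.75
ee_pos: [0.4369, -0.4487, 0.2443]
eef_rot: [2.408, 2.012, -0.015]
contact_force: [-0.8, -0.1, 0.5]
finger_gap: 0.0884
grip_force: 0.0
294 194 292 210
[ 0.7802  0.6943 -0.1223  1.5795  0.1094  0.8745  0.4424]
```

View pics/c2.png

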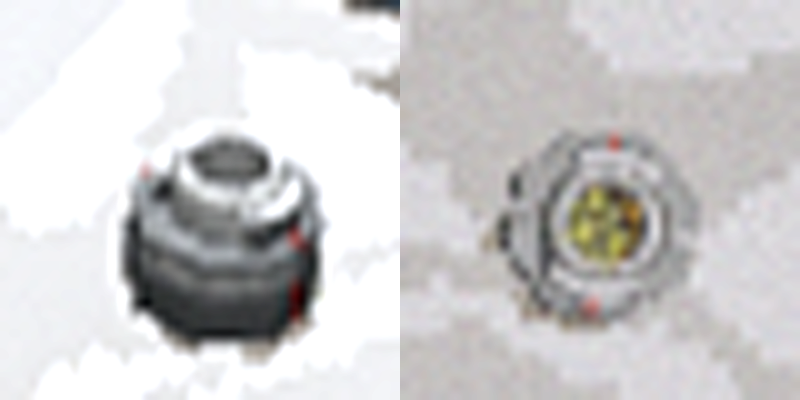

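The stage now stands upright with its neck up. In the crops the mouth is at about (230,160) in the scene view and (604,225) in the top view. The red marks are at (146,172) and (295,238) in the scene view, and (615,142) and (592,307) in the top view.

Run:
```python
from h import *
S=lambda x,y:(274+x/10-.5,174+y/10-.5);T=lambda x,y:(272+(x-400)/10-.5,190+y/10-.5)
print("mouth",tri(S(230,160),T(604,225)))
a=tri(S(146,172),T(615,142));b=tri(S(295,238),T(592,307));print(a,b)
d=a[0]-b[0];print((a[0]+b[0])/2,np.degrees(np.arctan2(d[1],d[0])))
# shoulder outline / yellow mesh centroid as checks
t=cv2.imread("pics/t2.png")[195:228,276:308];hsv=cv2.cvtColor(t,cv2.COLOR_BGR2HSV)
for c,n in blobs((hsv[...,1]>110)&(hsv[...,0]>15)&(hsv[...,0]<40),[276,195],8): print("mesh",c,n,onz("top",c,.036))
```

```text
mouth (array([ 0.4941, -0.2564,  0.0565]), np.float64(0.6197453668825857))
(array([ 0.5228, -0.2615,  0.0357]), np.float64(2.4522176144339336)) (array([ 0.4682, -0.2535,  0.0373]), np.float64(0.6752874032851786))
[ 0.4955 -0.2575  0.0365] -8.305963179917212
mesh [294.0909 212.5455] 11 [ 0.492  -0.2653  0.036 ]
```

Run:
```python
from h import *
rel([.495,-.257,.10],tool(-9))
```

```text
row [ 0.1936  0.0227  0.1484 -0.0029  0.0049 -0.0163] rows>= 4.900024384799109
```

```bash
python3 jog.py '[[0.05,0.006,0,0,0,0],[0.1,0.012,0.01,0,0,0],[0.145,0.017,0.03,0,0,0],[0.18,0.021,0.065,0,0,0],[0.194,0.023,0.11,0,0,0],[0.194,0.023,0.148,-0.003,0.005,-0.016],[0.194,0.023,0.148,-0.003,0.005,-0.016],[0.194,0.023,0.148,-0.003,0.005,-0.016]]'
python3 - <<'E'
from h import *
rel([.495,-.257,.026],tool(-9))
E
```

```text
time_s: 8.65
ee_pos: [0.4975, -0.2522, 0.0976]
eef_rot: [2.381, 2.049, 0.003]
contact_force: [-0.9, 0.4, 0.4]
finger_gap: 0.0878
grip_force: 0.0
row [-0.0052 -0.0019  0.0766  0.0016 -0.0012  0.0073] rows>= 1.535236833459122
```

```bash
python3 jog.py '[[-0.004,-0.002,0.02,0,0,0.007],[-0.005,-0.002,0.06,0,0,0.007],[-0.005,-0.002,0.0765,0,0,0.007],[-0.005,-0.002,0.0765,0,0,0.007]]'
python3 - <<'E'
from h import *
rel([.495,-.257,.026],tool(-9))
E
```

```text
time_s: 9.05
ee_pos: [0.4952, -0.2576, 0.0208]
eef_rot: [2.389, 2.039, 0.003]
contact_force: [-0.9, -0.5, -0.1]
finger_gap: 0.088
grip_force: 0.0
row [ 0.0006 -0.0003 -0.0002  0.002  -0.001  -0.0005] rows>= 0.01535381543155529
```

```bash
python3 jog.py '[[0,0,0,0,0,0],[0,0,0,0,0,0],[0,0,0,0,0,0],[0,0,0,0,0,0],[0,0,0,0,0,0]]' 0.05
python3 jog.py '[[0,0,-0.03,0,0,0],[0,0,-0.08,0,0,0],[0,0,-0.13,0,0,0],[0,0,-0.13,0,0,0]]'
python3 - <<'E'
from h import *
rel([.51,-.08,.16],tool(46));
E
```

```text
time_s: 9.55
ee_pos: [0.4962, -0.2581, 0.0221]
eef_rot: [2.386, 2.038, 0.005]
contact_force: [0.2, 1.2, 7.1]
finger_gap: 0.0598
grip_force: 30.0
time_s: 9.95
ee_pos: [0.4987, -0.2595, 0.157]
eef_rot: [2.38, 2.031, 0.012]
contact_force: [0.2, 0.0, -1.2]
finger_gap: 0.0596
grip_force: 29.9
row [ 0.179  -0.017   0.0013  0.0127  0.0094 -0.9605] rows>= 6.403938435541606
```

```bash
python3 jog.py '[[0.03,-0.003,0,0,0,-0.15],[0.06,-0.006,0,0,0,-0.3],[0.09,-0.009,0,0,0,-0.45],[0.12,-0.012,0,0.005,0.005,-0.6],[0.15,-0.015,0,0.01,0.008,-0.75],[0.179,-0.017,0.001,0.0127,0.009,-0.88],[0.179,-0.017,0.001,0.0127,0.009,-0.96],[0.179,-0.017,0.001,0.0127,0.009,-0.96]]'
python3 - <<'E'
from h import *
rel([.5245,.0995,.16],tool(101.5));
E
```

```text
time_s: 10.75
ee_pos: [0.5059, -0.0773, 0.1493]
eef_rot: [-1.168, -2.902, -0.0]
contact_force: [-0.1, 0.1, -2.2]
finger_gap: 0.0599
grip_force: 29.9
row [ 0.1091  0.1404 -0.005   0.0016 -0.0137 -0.9661] rows>= 6.441528711799602
```

```bash
python3 jog.py '[[0.018,0.023,-0.002,0,0,-0.15],[0.036,0.047,-0.004,0,0,-0.3],[0.055,0.07,-0.005,0,0,-0.45],[0.073,0.094,-0.005,0,-0.006,-0.6],[0.091,0.117,-0.005,0,-0.01,-0.75],[0.109,0.14,-0.005,0.0016,-0.0137,-0.9],[0.109,0.14,-0.005,0.0016,-0.0137,-0.966],[0.109,0.14,-0.005,0.0016,-0.0137,-0.966],[0.109,0.14,-0.005,0.0016,-0.0137,-0.966]]'
python3 - <<'E'
from h import *
rel([.5245,.0995,.145],tool(101.5)); print(ctrl.observe()["joints"])
s=ctrl.grab_frame("scene")[:,:,::-1];t=ctrl.grab_frame("top")[:,:,::-1]
cv2.imwrite("pics/s3.png",s);cv2.imwrite("pics/t3.png",t)
k=lambda im,u,v:cv2.resize(im[v-40:v+40,u-40:u+40],(400,400),interpolation=cv2.INTER_CUBIC)
cv2.imwrite("pics/c3.png",cv2.convertScaleAbs(np.hstack([k(s,226,255),k(t,183,204)]),alpha=1.6))
E
```

```text
time_s: 11.65
ee_pos: [0.525, 0.0962, 0.155]
eef_rot: [0.303, -3.127, 0.004]
contact_force: [0.1, -0.9, -0.9]
finger_gap: 0.0598
grip_force: 29.9
row [-0.0002  0.0034  0.015  -0.0025 -0.0004 -0.0075] rows>= 0.306662716990139
[ 0.0495  0.7623 -0.5344  1.92    0.639   0.6355  0.8699]
```

View pics/c3.png

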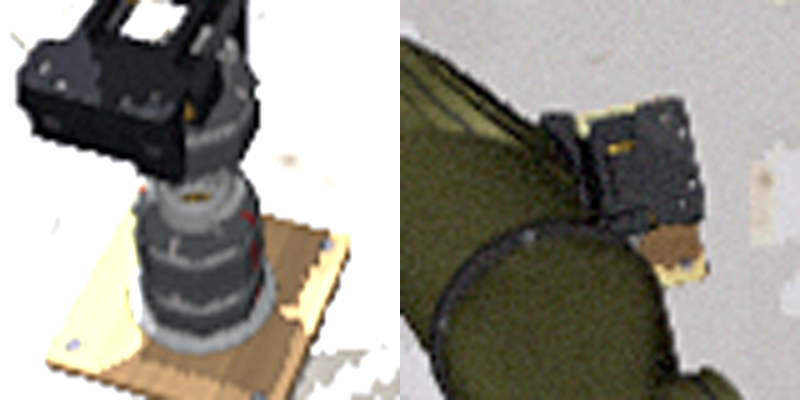

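The stage hangs above the tower neck. In the scene crop its right edge is at x≈258 and the tower's is at x≈262. I'll check the lateral offset numerically from the silhouettes.

Run:
```python
from h import *
s=cv2.cvtColor(cv2.imread("pics/s3.png"),cv2.COLOR_BGR2GRAY).astype(float)
o=ctrl.observe();print(o["ee_pos"])
def octo(c,yaw,z):
    a=np.radians(yaw+22.5+45*np.arange(8));r=.03/np.cos(np.pi/8)
    return np.array([proj("scene",[c[0]+r*np.cos(x),c[1]+r*np.sin(x),z]) for x in a])
for nm,c,yaw,zs in(("stage",o["ee_pos"][:2],101.5,(.136,.142,.148)),("tower",(.5245,.0995),11.5,(.055,.065,.075))):
  for z in zs:
    P=octo(c,yaw,z);i=P[:,0].argmax();u,v=P[i]
    row=int(round(v));L=s[row-1:row+2,:].mean(0);seg=L[int(u)-6:int(u)+9];
    th=(seg.min()+seg.max())/2;j=np.argmax(np.diff(seg))  # strongest dark->light step
    e=j+(th-seg[j])/(seg[j+1]-seg[j])+int(u)-6
    print(nm,z,"pred",P[i].round(2),"obs",round(e,2),seg.astype(int))
```

```text
[0.5252 0.0964 0.1553]
stage 0.136 pred [238.1  239.45] obs 237.55 [ 59  52  53  39  21  12 170 177 168 169 173 179 183 185 184]
stage 0.142 pred [238.04 237.73] obs 237.54 [ 50  47  56  49  28   5 171 174 168 167 169 172 183 186 185]
stage 0.148 pred [237.97 235.98] obs 237.54 [ 49  47  45  46  56  42   9 170 174 167 167 167 165 174 183]
tower 0.055 pred [238.48 262.29] obs 238.32 [45 46 43 51 41 27 42 80 82 81 82 78 74 73 72]
tower 0.065 pred [238.38 259.72] obs 238.51 [46 46 47 44 37 37 50 78 79 76 77 81 81 91 91]
tower 0.075 pred [238.28 257.12] obs 237.72 [ 74  55  45  43  40  26 129 134 132 163 166 166 168 175 174]
```

```bash
python3 jog.py '[[0,0.0034,0.01,-0.002,0,-0.007],[0,0.0034,0.026,-0.002,0,-0.007],[0,0.0034,0.026,-0.002,0,-0.007],[0,0.0034,0.026,-0.002,0,-0.007]]'
python3 - <<'E'
from h import *
rel([.5245,.0995,.110],tool(101.5))
E
```

```text
time_s: 12.15
ee_pos: [0.5243, 0.1012, 0.1292]
eef_rot: [-0.321, 3.125, 0.001]
contact_force: [-0.9, -0.1, -2.3]
finger_gap: 0.0597
grip_force: 29.9
row [ 0.0002 -0.0017  0.0242  0.0007  0.0003  0.0042] rows>= 0.4851071223835347
```

```bash
python3 jog.py '[[0,-0.0015,0.004,0,0,0.003],[0,-0.0015,0.009,0,0,0.003],[0,-0.0015,0.013,0,0,0.003],[0,-0.0015,0.013,0,0,0.003]]'
python3 - <<'E'
from h import *
print(ctrl.observe()["wrist_torque"]);rel([.5245,.0995,.110],tool(101.5))
E
```

```text
time_s: 12.55
ee_pos: [0.5247, 0.0998, 0.1161]
eef_rot: [-0.317, 3.125, 0.001]
contact_force: [0.0, -0.3, -2.6]
finger_gap: 0.0597
grip_force: 29.9
[ 0.0622 -0.1141 -0.0625]
row [ 0.0002 -0.0002  0.0111  0.0007  0.0005  0.0016] rows>= 0.22173151218566792
```

```bash
python3 jog.py '[[0,0,0.004,0,0,0],[0,0,0.008,0,0,0],[0,0,0.008,0,0,0]]'
python3 jog.py '[[0,0,0.002,0,0,0],[0,0,0.0035,0,0,0],[0,0,0.0035,0,0,0]]'
python3 - <<'E'
from h import *
print(ctrl.observe()["wrist_torque"]);rel([.5245,.0995,.110],tool(101.5))
E
```

```text
time_s: 12.85
ee_pos: [0.5247, 0.0999, 0.1081]
eef_rot: [-0.317, 3.125, 0.001]
contact_force: [-0.2, 0.2, -2.4]
finger_gap: 0.0598
grip_force: 29.9
time_s: 13.15
ee_pos: [0.525, 0.0998, 0.1061]
eef_rot: [-0.317, 3.123, 0.0]
contact_force: [-2.8, -2.5, 8.9]
finger_gap: 0.06
grip_force: 29.9
[-0.0851  0.4646  0.0368]
row [ 0.0006 -0.0002  0.0011  0.      0.0021  0.0016] rows>= 0.025983043818690568
```

The stage is seated: contact came at a grip height of 0.111 m, as expected. Now I'll turn it clockwise, which is + about tool z.

```bash
python3 jog.py '[[0,0,-0.0008,0,0,0.1],[0,0,-0.0008,0,0,0.22],[0,0,-0.0008,0,0,0.34],[0,0,-0.0008,0,0,0.46],[0,0,-0.0008,0,0,0.46]]'
python3 - <<'E'
from h import *
s=ctrl.observe();print(s["wrist_torque"],s["contact_force"]);rel([.5247,.0998,.111],tool(11.5))
E
```

```text
time_s: 13.65
ee_pos: [0.525, 0.1003, 0.1062]
eef_rot: [0.403, 3.114, 0.002]
contact_force: [-1.1, 0.5, 1.8]
finger_gap: 0.0594
grip_force: 29.9
[ 0.0665  0.0181 -0.057 ] [-1.057   0.4589  1.8287]
row [ 0.0002 -0.0006  0.0002  0.0021  0.0005  1.1124] rows>= 7.4158136172582045
```

```bash
python3 jog.py '[[0,0,0,0,0,0.12],[0,0,0,0,0,0.25],[0,0,0,0,0,0.38],[0,0,0,0,0,0.51],[0,0,0,0,0,0.64],[0,0,0,0,0,0.77],[0,0,0,0,0,0.9],[0,0,0,0,0,1.0],[0,0,0,0,0,1.06],[0,0,0,0,0,1.06]]'
python3 - <<'E'
from h import *
s=ctrl.observe();print(s["wrist_torque"],s["contact_force"]);rel([.5247,.0998,.111],tool(11.5))
E
```

```text
time_s: 14.65
ee_pos: [0.5256, 0.1007, 0.1062]
eef_rot: [1.919, 2.486, 0.005]
contact_force: [0.9, 1.1, 0.6]
finger_gap: 0.0602
grip_force: 29.9
[ 0.1514 -0.2046  0.0183] [0.8615 1.1119 0.5626]
row [-0.0007 -0.0012  0.0002  0.0031 -0.0014  0.0555] rows>= 0.37074221445874517
```

```bash
python3 jog.py '[[0,0,0,0,0,0.03],[0,0,0,0,0,0.055],[0,0,0,0,0,0.055]]'
python3 -c "
from h import *
print(ctrl.observe()['wrist_torque']);rel([.5247,.0998,.111],tool(11.5))"
python3 jog.py '[[0,0,0,0,0,0.02],[0,0,0,0,0,0.04],[0,0,0,0,0,0.04]]'
python3 -c "
from h import *
print(ctrl.observe()['wrist_torque']);rel([.5247,.0998,.111],tool(11.5))"
```

```text
time_s: 14.95
ee_pos: [0.5254, 0.0999, 0.1062]
eef_rot: [1.99, 2.43, 0.004]
contact_force: [0.3, -0.7, 4.6]
finger_gap: 0.0597
grip_force: 29.9
[ 0.0278 -0.2727  0.0265]
row [ 0.     -0.0007  0.0002  0.0023 -0.0008 -0.0026] rows>= 0.023974171078664556
time_s: 15.25
ee_pos: [0.5254, 0.1, 0.1061]
eef_rot: [2.036, 2.391, 0.003]
contact_force: [0.3, -1.3, 5.6]
finger_gap: 0.0599
grip_force: 29.9
[-0.1366 -0.3574  0.9902]
row [-0.0001 -0.0007  0.0001  0.0023 -0.0004 -0.0407] rows>= 0.27164143453703293
```

```bash
python3 jog.py '[[0,0,0,0,0,0.03],[0,0,0,0,0,0.03],[0,0,0,0,0,0.03]]'
python3 -c "
from h import *
print(ctrl.observe()['wrist_torque']);rel([.5247,.0998,.111],tool(11.5))"
```

```text
time_s: 15.55
ee_pos: [0.5253, 0.1005, 0.1062]
eef_rot: [2.07, 2.362, 0.004]
contact_force: [0.2, 0.1, 5.0]
finger_gap: 0.0598
grip_force: 30.2
[-0.0364 -0.2977  1.2066]
row [-0.0006 -0.0007  0.0002  0.0023 -0.001  -0.0692] rows>= 0.4613362958397679
```

The turn is at the stop: the torque levels off at 1.2 N m while the pads start to slip. I'll release and rise.

```bash
python3 jog.py '[[0,0,0,0,0,0],[0,0,0,0,0,0],[0,0,0,0,0,0],[0,0,0,0,0,0]]' 0.088
python3 jog.py '[[0,0,-0.03,0,0,0],[0,0,-0.08,0,0,0],[0,0,-0.13,0,0,0],[0,0,-0.15,0,0,0]]'
python3 -c "
from h import *
rel([.40,-.30,.30],tool(-15))"
```

```text
time_s: 15.95
ee_pos: [0.5247, 0.0997, 0.1056]
eef_rot: [-2.076, -2.358, -0.001]
contact_force: [-0.2, 0.0, 0.4]
finger_gap: 0.0876
grip_force: 0.0
time_s: 16.35
ee_pos: [0.5266, 0.1001, 0.2601]
eef_rot: [2.073, 2.355, 0.011]
contact_force: [0.4, 0.5, -0.6]
finger_gap: 0.0879
grip_force: 0.0
row [-0.3808 -0.176  -0.037   0.0074 -0.0035  0.3888] rows>= 8.422474540997538
```

```bash
python3 jog.py '[[-0.042,-0.02,-0.01,0,0,0],[-0.085,-0.04,-0.02,0,0,0.05],[-0.127,-0.059,-0.03,0,0,0.1],[-0.17,-0.078,-0.037,0,0,0.15],[-0.212,-0.098,-0.037,0,0,0.2],[-0.255,-0.117,-0.037,0,0,0.25],[-0.297,-0.137,-0.037,0,0,0.3],[-0.34,-0.156,-0.037,0,0,0.35],[-0.38,-0.176,-0.037,0,0,0.388],[-0.38,-0.176,-0.037,0,0,0.388]]'
python3 - <<'E'
from h import *
s=ctrl.grab_frame("scene")[:,:,::-1];t=ctrl.grab_frame("top")[:,:,::-1]
cv2.imwrite("pics/s4.png",s);cv2.imwrite("pics/t4.png",t)
k=lambda im,u,v:cv2.resize(im[v-30:v+30,u-30:u+30],(400,400),interpolation=cv2.INTER_CUBIC)
cv2.imwrite("pics/c4.png",cv2.convertScaleAbs(np.hstack([k(s,226,255),k(t,183,204)]),alpha=1.6))
for n,a in(("scene",s),("top",t)):   # bystander shift check
    b=cv2.imread(f"pics/{n}0.png")
    for nm,X in(("bowl",None),("rosette",None),("brush",None)):
        u,v={"top":{"bowl":(167,141),"rosette":(222,150),"brush":(344,205)},"scene":{"bowl":(155,242),"rosette":(204,219),"brush":(310,172)}}[n][nm]
        A,B=[cv2.cvtColor(np.ascontiguousarray(i[v-28:v+28,u-28:u+28]),cv2.COLOR_BGR2GRAY).astype(np.float32) for i in(a,b)]
        print(n,nm,np.abs(A-B).mean().round(2),np.round(cv2.phaseCorrelate(B,A),2) if 0 else cv2.phaseCorrelate(B,A))
E
```

```text
time_s: 17.35
ee_pos: [0.395, -0.3064, 0.2922]
eef_rot: [2.501, 1.897, -0.003]
contact_force: [0.3, 1.0, -0.7]
finger_gap: 0.0878
grip_force: 0.0
scene bowl 4.56 ((0.008126901883404258, -0.009539646494712173), 0.9969591144720713)
scene rosette 8.88 ((-0.05912961631891278, -0.10638204163411658), 0.8627099540498522)
scene brush 13.4 ((-0.13053954784718158, 0.019624142360978425), 0.6868107510937584)
top bowl 6.85 ((-0.03958365293632582, -0.03715507016318753), 0.9999210266272227)
top rosette 7.56 ((-0.011656926039684379, -0.02130129806158365), 0.9816513734393649)
top brush 19.1 ((-0.3081220689705795, -0.15050179966736366), 0.5177969074249268)
```

View pics/c4.png

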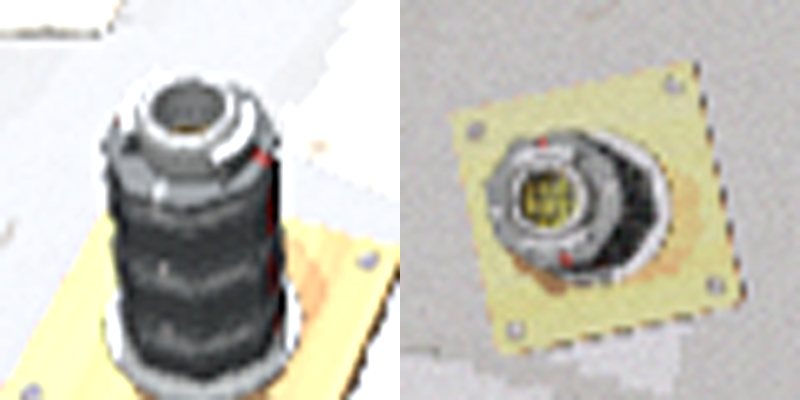

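The stage sits flush on the tower. Its red marks run in line with the tower's (scene crop: x≈265–270, from y=155 down). The top-view marks at (543,143) and (566,259) give a yaw of about 11°, the same as the board. The bystanders haven't moved.

```bash
python3 -c "
from plant import ctrl
print(ctrl.close_job())"
```

```text
the job is handed in; nothing more can be done
None
```

The coarse stage was stood upright, let go, retaken from above, set on the sieve and turned clockwise to the stop, its red marks in line; the bowl, rosette and brush look unmoved, and the job was handed in at about 17.5 s.

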